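# Load a collar on the expander and hold its lever on the third click

### The job

At the specimen-jar bench, pick up the brass collar and slide it over the upright steel shaft of the green collar expander until it sits fully home on the shoulder, guiding it down and not letting it drop. Let go of the collar, then press the red cross-bar of the expander's spring-return lever down past the first and second clicks to the third and keep holding it there: the lever springs back if let go, so the program finishes while the fingers are still pressing it. Leave the black collar and the three loose jars where they are.

Things in the scene. Friction and masses are not known exactly. Their poses are not given: they have to be found in the camera images.
- collar_mid (a point): Brass collar: plain open ring, outer diameter 48 mm, bore 34 mm, height 30 mm, about 0.22 kg, standing with its axis upright on the table. The point is its centre on the axis, half-way up (15 mm above its underside). Grip it across the outside. It starts in one of two places on the left of the expander, the black collar in the other.
- expander: Green collar expander, fixed, turned up to 0.35 rad either way. Origin on the table under the shaft's axis; z up, x and y along the base's sides. Base: x -100 to +100 mm, y -152 to +62 mm, top at 30 mm. On it a steel shoulder (43 mm diameter, up to 50 mm) and the upright shaft. The lever stands on the -y side, its bar towards -x. Brass jaws in the shaft spread 1 mm with the lever, inside the bore.
- seat (a point): Centre of the shoulder's top face, on the shaft's axis, 50 mm above the table: the collar's underside rests here when fully home, its centre 15 mm higher. z up.
- shaft_top (a point): Centre of the steel shaft's top, on its axis, 105 mm above the table. The shaft is 31 mm in diameter up to 93 mm above the table, then a cone narrowing to 21 mm at the top.
- pivot (a point): Lever pivot: expander x +60, y -115, z 100 mm, axis along expander y. The lever points from here to the expander's -x, between two grey posts (34 mm along x, 120 mm high). On the outer side a black disc, 84 mm diameter, y -142 to -146 mm, with one, two and three dots.
- bar_mid (a point): Centre of the red cross-bar at the lever's end: round, 28 mm diameter, 44 mm long, along expander y. It moves on an arc of 130 mm about the pivot: 0.37 rad above level at rest (centre 147 mm above the table), 0.38 rad below level at the third click (52 mm, bar's top 66 mm). Press its top from above, following the arc.
- lever (a joint): Lever angle, rad: 0 at rest (up), growing as pressed down. Clicks at 0.25 (first), 0.50 (second), 0.75 (third); end stop 0.80. Pressing at the bar takes 2 to 9 N, rising before each click and dropping after it; about 6.5 N holds the third. From every click it springs back to 0 when released.
- black_collar: Black plastic collar of the same size as the brass one (48 mm outside, 30 mm high); not to be used. Origin at the centre of its underside.
- jar_a: Amber glass specimen jar with steel cap, 42 mm diameter, 75 mm high, standing; leave alone. Origin at the centre of its underside.
- jar_b: Second amber jar, same size; leave alone.
- jar_c: Green glass jar, same size, on the right of the expander; leave alone.
Things that resemble listed ones, but are neither listed nor needed, are in the scene too. What is meant by the part that bears collar_mid is not turquoise, and is the smaller of those in its own colour.

How it is judged (in metres and radians):
On the way, in this order (a step that is already met when the one before it is completed fails the run):
1. the brass collar sits fully home on the shoulder, let go, with the lever still up (horizontal distance between collar_mid and seat below 0.004 m and z of collar_mid in the frame of expander between 0.061 and 0.0685 m and angle between collar_mid's own z axis and vertical below 0.08 rad and contact force between the fingers and collar below 0.2 N and value of joint lever below 0.12 rad), for 0.2 s.
2. the lever is pressed past the first and second clicks to the third (horizontal distance between collar_mid and seat below 0.004 m and z of collar_mid in the frame of expander between 0.061 and 0.0685 m and angle between collar_mid's own z axis and vertical below 0.08 rad and value of joint lever above 0.68 rad), for 0.2 s.
At the end, for the whole second after the job is handed in: For the last second the lever stays at or past 0.68 rad with the fingers pressing the lever by more than 2 N; the brass collar, untouched, sits on the shoulder: within 4 mm of the shaft axis, at most 3.5 mm above home, tilted under 0.08 rad (all of step 2 and contact force between the fingers and lever above 2 N and contact force between the fingers and collar below 0.2 N); the arm keeps its last pose, push and grip.
It fails at once if the brass collar drops down the shaft (faster than 0.6 m/s while threaded) (horizontal distance between collar_mid and seat below 0.006 m and z of collar_mid in the frame of expander below 0.118 m and linear speed of collar above 0.6 m/s).
It fails at once if the black collar or a jar is shifted by more than 20 mm (distance of any of black_collar, jar_a, jar_b, jar_c from where it was at the start of the episode above 0.02 m).
It also fails if it takes over 58 s, if anything falls off the work surface, if the arm or the gripper's body presses on something with over 40 N, if the wrist force passes 120 N, or if a joint passes its speed limit or range.

### The arm

A 6-joint arm with a two-finger parallel gripper is mounted at the origin on the work surface. World frame = base frame: x ahead of the robot, y to its left, z up, the work surface at z = 0. Lengths are in mm, angles in degrees, forces in N, time in s.
With the tool pointing down it reaches from about 300 to 850 mm from the base axis. Payload 4.2 kg.
Tool frame: the origin (TCP) lies midway between the tips of the shut fingers; the grasp point (between the pads) lies 19 mm behind it (env.grasp_offset is the distance from the TCP to the grasp point, in mm); z points along the fingers, y is the line along which they close (so a half turn about z gives the same grasp; the last joint's range is limited). The gripper opens to 91 mm and grips with 3 to 60 N. Pads are 32 mm wide; open, the fingers measure 118 mm over their backs; the gripper's body (76 mm by 178 mm) begins 60 mm behind the grasp point.
Start: joints at [-72.135, 18.312, 89.639, -0, 72.044, -1.146], TCP at [187.308, -543.656, 191.976] pointing down, gripper open.
Joint ranges: [-177.97, 177.97], [-48.28, 115.42], [12.27, 149.76], [-77.06, 257.06], [2.81, 150.46], [-146.56, 146.56]. Speed limits (degrees/s): [147.25, 147.25, 180, 180, 180, 180].

### API

Orientations are given as [roll, pitch, yaw] about the fixed x, y, z axes, in that order (R = Rz(yaw) Ry(pitch) Rx(roll)).
In Python, from workcell import env, optics gives the robot as it stands. The module is installed in compiled form; this text tells all that it offers.
- The arm moves only by the tool send_rows, never from a script. Its argument "targets" is a list that holds one entry, the list of rows, each a list of 7 numbers: the turn, a rotation vector about the world's x, y, z scaled (see below), then the shift along the world's x, y, z scaled (see below), then the closure, from -1 (fully open) to 1 (shut). In form: [[[rx, ry, rz, x, y, z, gripper], ...]]. A call has 1 to 12 rows; each row shifts and turns the commanded pose from where the row before left it; what a row does not reach is not made up. The controller multiplies each number of a shift by 0.2 m and each number of a turn by pi/2 rad. A row lasts 1/10 s, in which the tool goes at most 50 mm and 8.59 degrees, less where a joint would pass 70% of its speed; a pose out of reach is approached as far as the arm can. A call with a number of a shift or a turn outside -1 to 1 is refused whole. A call with a gripper value outside its range is refused whole. The fingers move at their own pace and stop on an object; "grip_force" is the grip in N (left out, the last holds). Time passes only in rows, so rows that do not move let the fingers close. It gives the time, the measured TCP pose, the force, the opening and the grip force at its end, in the units of the state.
- env.state(): the state, without advancing time (a new reading comes with each control period).
- optics.grab_frame(name): name is "scene" or "top" or "wrist"; returns (picture, depth): 420x560x3 uint8, red, green, blue; 420x560 float32, mm along the optical axis (not along the pixel's ray), 0 where there is no reading.
- optics.camera_info(name): a dict with "camera_matrix" (3x3 intrinsics, pixels), "R" (3x3) and "t" (3): a world point X has camera coordinates R X + t; the wrist camera has in their place "mount" (4x4, takes a point from camera to tool coordinates, whose origin is the TCP and whose axes are the flange's). Camera axes: x right, y down, z forward; pixel columns grow to the right and rows downward; lengths in mm; the calibration is good to about 2 mm. A picture is of the moment at which its call begins: read the wrist's pose just before it. camera_info takes no time and is no camera call.
- env.job_done(): hands the job in; it is judged then, once.
Trained networks look in the newest picture that a camera, given by its name, has taken for a name from the list of things; names that differ only in an ending like _2 or _b are one class to them, and where a whole thing is asked for, a point or a joint stands for the part that bears it (a point fixed in the world has none). Each returns a list of dicts, best first, with "conf" (0 to 1); they miss things now and then, are a little off and sometimes report something else, mostly with a low value. They report only what shows in the picture. A call takes as long as a camera call. They do not tell look-alikes from the thing itself.
- optics.silhouettes(camera, name): "mask" (420x560 bool, what is visible of it) and "at" ([column, row] in pixels, amid what is visible of it).
- optics.place_of(camera, name): "at" ([column, row] in pixels: a listed point, or the origin of a listed thing).
The state is a dict: "time_s": time; "qpos": joint angles; "qvel": joint speeds; "effort": joint torques, N m; "ee_pos": TCP position; "ee_rot": TCP orientation; "force": force on the tool from outside, world axes, zero at the start; "torque": the same for the moment, N m; "gripper_width": finger opening in mm; "gripper_force": force on a finger pad.
Only numpy, scipy, OpenCV 4.12 (cv2) and the standard library are available. Lean on these libraries where they do the work, as an engineer would, in place of code of your own. Each camera call takes 0.05 s, during which the arm holds its last target. There are 200 camera calls.

## Working session

There is one attempt and no reset: what is moved stays moved. The work goes in short steps, Python scripts to look and compute and a tool call to move; the robot and the scene stay as the last step left them, time stands still between calls to the robot, and variables do not carry over. Pictures are saved under pics/ and viewed, at most 10 in all, crops included, and the job is handed in when it is done.

Besides the shell and the picture viewer there is one more tool, called after "Call:" in YAML: its name, and indented under it one key for each argument. send_rows: Moves the arm, as the interface text tells. Its arguments: {"type":"object","properties":{"targets":{"type":"array"},"grip_force":{"type":"number"}},"required":["targets"]}

```bash
mkdir -p pics; cat > h.py <<'E'
import numpy as np,cv2
from workcell import env,optics
from scipy.spatial.transform import Rotation as Ro
def cam(n,st=None):
    i=optics.camera_info(n);K=np.array(i["camera_matrix"])
    if "R" in i:
        R=np.array(i["R"]);t=np.array(i["t"]);return K,R.T,-R.T@t
    st=st or env.state();M=np.array(i["mount"])
    T=np.eye(4);T[:3,:3]=Ro.from_euler('xyz',st["ee_rot"],degrees=True).as_matrix();T[:3,3]=st["ee_pos"]
    T=T@M;return K,T[:3,:3],T[:3,3]
def grab(n):
    st=env.state();p,d=optics.grab_frame(n);return p,d,cam(n,st)
def cloud(d,c):
    K,R,t=c;v,u=np.mgrid[:d.shape[0],:d.shape[1]]
    P=np.stack([(u-K[0,2])/K[0,0]*d,(v-K[1,2])/K[1,1]*d,d],-1)
    return P@R.T+t
def ray(px,z,c):
    K,R,t=c;w=R@np.array([(px[0]-K[0,2])/K[0,0],(px[1]-K[1,2])/K[1,1],1]);return t+w*(z-t[2])/w[2]
def save(p,f): cv2.imwrite(f,cv2.cvtColor(p,cv2.COLOR_RGB2BGR))
E
python3 - <<'E'
from h import *
print(env.state())
for n in("top","scene"):
    p,d,c=grab(n);save(p,f"pics/{n}0.png")
    for k,z in dict(collar_mid=15,shaft_top=105,bar_mid=147,pivot=100,expander=0,black_collar=0,jar_a=0).items():
        for r in optics.place_of(n,k): print(n,k,round(r["conf"],2),np.round(r["at"]),np.round(ray(r["at"],z,c),1))
E
```

```text
{'time_s': 0.0, 'qpos': array([-7.21378662e+01,  1.83518815e+01,  8.97074653e+01, -2.44583518e-03,
        7.20451460e+01, -1.14597149e+00]), 'qvel': array([ 0.03946859,  0.05634796, -0.0017886 ,  0.02540169,  0.08597285,
        0.04498756]), 'effort': array([ 8.51757650e-04, -4.12456870e+01, -2.31975693e+01,  7.29713473e-02,
        4.58960503e-02, -1.33283406e-04]), 'ee_pos': array([ 187.09227813, -543.11521474,  191.11075087]), 'ee_rot': array([-1.79895482e+02,  2.35060233e-04,  1.90088616e+01]), 'force': array([ 0.56021704,  0.46293166, -0.2351048 ]), 'torque': array([-0.00856099, -0.0203674 , -0.00349117]), 'gripper_force': 0.0, 'gripper_width': 91.17975805499864}
top collar_mid 0.77 [245. 206.] [524.  70.  15.]
top collar_mid 0.64 [211. 281.] [338.1 151.1  15. ]
top collar_mid 0.57 [225. 245.] [428.  118.3  15. ]
top shaft_top 0.58 [333. 191.] [ 552.2 -142.2  105. ]
top shaft_top 0.56 [155. 169.] [600.2 271.7 105. ]
top shaft_top 0.47 [224. 157.] [629.4 111.5 105. ]
top bar_mid 0.92 [388. 214.] [ 495.3 -257.8  147. ]
top pivot 0.95 [375. 165.] [ 612.4 -239.7  100. ]
top expand
[... 277 characters left out ...]
13.2 301.7   0. ]
top jar_a 0.42 [390. 216.] [ 502.8 -293.7    0. ]
scene collar_mid 0.89 [316. 256.] [514.1  67.5  15. ]
scene collar_mid 0.74 [348. 249.] [438.9 116.9  15. ]
scene collar_mid 0.74 [381. 230.] [323.2 148.8  15. ]
scene shaft_top 0.73 [247. 204.] [ 552.7 -130.4  105. ]
scene bar_mid 0.97 [226. 166.] [ 507.3 -248.2  147. ]
scene bar_mid 0.67 [248. 232.] [655.5 -27.2 147. ]
scene pivot 0.56 [195. 200.] [ 623.7 -248.2  100. ]
scene expander 0.81 [247. 230.] [ 544.1 -144.1    0. ]
scene black_collar 0.56 [402. 305.] [496.7 299.8   0. ]
scene jar_a 0.96 [295. 308.] [660.9 116.3   0. ]
scene jar_a 0.63 [376. 339.] [612. 298.   0.]
scene jar_a 0.63 [194. 191.] [ 525.8 -388.3    0. ]
```

```bash
python3 - <<'E'
import cv2
a=cv2.imread("pics/top0.png")[130:310,130:450];b=cv2.imread("pics/scene0.png")[140:360,170:430]
a=cv2.resize(a,(520,293),interpolation=2);b=cv2.resize(b,None,fx=1.4,fy=1.4)
import numpy as np
o=np.zeros((600,530,3),np.uint8);o[:293,:520]=a;o[293:293+b.shape[0]][:307,:b.shape[1]]=b[:307];cv2.imwrite("pics/a.png",o)
E
```

```text
(no output)
```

View pics/a.png

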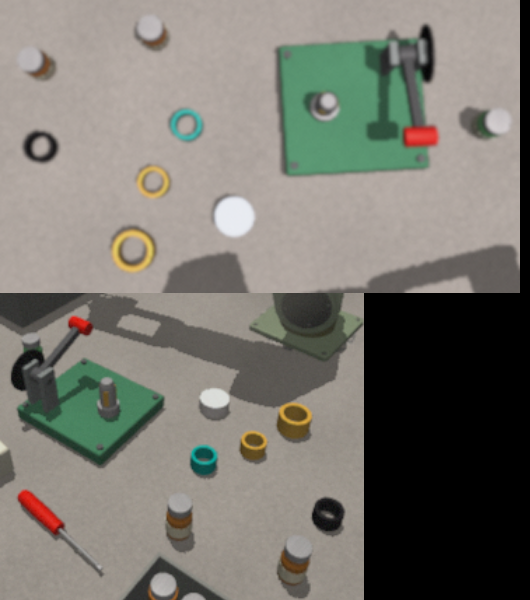

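The smaller brass ring is at top-image px (225,243), about world (430,118). The large brass ring and the turquoise ring are decoys. The expander is at about (552,-140). I'll refine these from depth.

```bash
cat > m.py <<'E'
from h import *
def ring(P,c0,z0,z1,rad=35):
    m=(np.hypot(P[...,0]-c0[0],P[...,1]-c0[1])<rad)&(P[...,2]>z0)&(P[...,2]<z1)
    q=P[m];cn,r=cv2.minEnclosingCircle(q[:,:2].astype(np.float32));return len(q),np.round(cn,1),round(r,1),np.round(np.median(q,0),1)
E
python3 - <<'E'
from m import *
for n in("top","scene"):
    p,d,c=grab(n);P=cloud(d,c);P[d==0]=1e4
    print(n,c[2].round(),"table",np.median(P[250:300,300:320,2]))
    print("brass",ring(P,(430,118),24,40)); print("big",ring(P,(333,150),20,60,45))
    print("shafttop",ring(P,(552,-138),101,110,30),"cone/shaft",ring(P,(552,-138),60,110,30))
    hsv=cv2.cvtColor(p,cv2.COLOR_RGB2HSV)
    g=(abs(P[...,2]-30)<6)&(abs(P[...,0]-560)<220)&(abs(P[...,1]+165)<220)&(hsv[...,0]>40)&(hsv[...,0]<90)&(hsv[...,1]>90)
    q=P[g][:,:2].astype(np.float32);print(len(q),cv2.minAreaRect(q),P[g][:,2].mean())
    r=((hsv[...,0]<6)|(hsv[...,0]>174))&(hsv[...,1]>180)&(P[...,2]>100)&(P[...,2]<200)
    q=P[r];print("bar",len(q),q.mean(0).round(1),q[:,2].max(),cv2.minAreaRect(q[:,:2].astype(np.float32)))
E
```

```text
top [ 404.  -40. 1132.] table 0.660187141241181
brass (155, array([437.1, 118.1]), 24.0, array([437.1, 118.2,  30.8]))
big (310, array([334.9, 144.8]), 31.3, array([335. , 145.3,  39. ]))
shafttop (87, array([ 550.7, -139.2]), 12.6, array([ 551. , -139.1,  105.1])) cone/shaft (166, array([ 550.8, -139.3]), 16.1, array([ 547.8, -137.1,  101.7]))
5164 ((547.9217529296875, -117.42678833007812), (192.57981872558594, 346.0469970703125), 3.613140821456909) 30.846689489537304
bar 175 [ 495.2 -254.7  159.6] 165.74082502824 ((496.2806396484375, -255.0332794189453), (21.844038009643555, 38.82168197631836), 0.5408865809440613)
scene [1084.  422.  750.] table 1.3605046007699002
brass (141, array([435.9, 120.3]), 24.9, array([436.3, 122.3,  29.4]))
big (344, array([332.1, 148.6]), 32.1, array([337. , 148.8,  35.1]))
shafttop (51, array([ 548.9, -135.1]), 12.7, array([ 549.7, -135.7,  104.6])) cone/shaft (205, array([ 549.5, -134.2]), 16.2, array([ 555.1, -129.1,   89.9]))
3027 ((549.41162109375, -114.68170166015625), (196.5196990966797, 342.6002197265625), 3.714231252670288) 30.155623534495717
bar 127 [ 500.6 -249.3  154.4] 163.66837880581465 ((500.3529357910156, -254.22157287597656), (20.84430503845215, 44.952701568603516), 9.196423530578613)
```

Call:
send_rows:
  targets:
    - [[0, 0, 0.052, 0.08, 0.205, 0.01, -0.4], [0, 0, 0.052, 0.08, 0.205, 0.01, -0.4], [0, 0, 0.052, 0.08, 0.205, 0.01, -0.4], [0, 0, 0.052, 0.08, 0.205, 0.01, -0.4], [0, 0, 0.052, 0.08, 0.205, 0, -0.4], [0, 0, 0.052, 0.08, 0.205, 0, -0.4], [0, 0, 0.052, 0.08, 0.205, 0, -0.4], [0, 0, 0.052, 0.08, 0.205, 0, -0.4], [0, 0, 0.052, 0.08, 0.205, 0, -0.4], [0, 0, 0.052, 0.08, 0.205, 0, -0.4], [0, 0, 0.052, 0.08, 0.205, 0, -0.4], [0, 0, 0.052, 0.08, 0.205, 0, -0.4]]

```text
time_s: 2.1
ee_pos: [379.7, -49.9, 200.4]
ee_rot: [179.9, 0.0, 75.4]
force: [0.9, -1.6, 0.0]
gripper_width: 63.9
gripper_force: 0.0
```

Call:
send_rows:
  targets:
    - [[0, 0, 0.052, 0.08, 0.205, 0, -0.4], [0, 0, 0.052, 0.08, 0.205, 0, -0.4], [0, 0, 0.052, 0.08, 0.205, 0, -0.4], [0, 0, 0.052, 0.01, 0.205, 0, -0.4], [0, 0, 0, 0, 0, 0, -0.4], [0, 0, 0, 0, 0, 0, -0.4]]

```text
time_s: 2.7
ee_pos: [429.1, 112.8, 199.8]
ee_rot: [-180.0, 0.0, 94.0]
force: [0.7, 0.2, 0.3]
gripper_width: 64.0
gripper_force: 0.0
```

```bash
python3 - <<'E'
from m import *
p,d,c=grab("wrist");save(p,"pics/w1.png");s=env.state();print(s["ee_pos"],s["ee_rot"],s["gripper_width"],s["force"],s["time_s"])
P=cloud(d,c);P[d==0]=1e4
print(ring(P,(437,118),24,40),ring(P,(437,118),5,40,30))
E
```

```text
[429.00491668 111.92729266 199.89383158] [-1.79980961e+02  4.09491602e-02  9.38938081e+01] 63.69603272751455 [-0.06464473 -0.70706885 -0.01996362] 2.75
(686, array([436.9, 120.2]), 23.9, array([436.9, 120.6,  28.9])) (840, array([436.9, 120.3]), 24.0, array([436.9, 118.7,  28.6]))
```

View pics/w1.png

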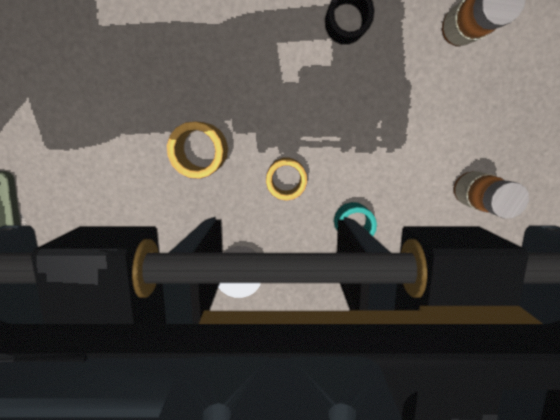

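Wrist view: the brass collar is at px (287,179), measured centre (437,120), r=24 as expected. The fingers are clear of the neighbouring rings, so I'll descend and grip.

Call:
send_rows:
  targets:
    - [[0, 0, 0, 0.04, 0.04, 0, -0.4], [0, 0, 0, 0, 0, -0.22, -0.4], [0, 0, 0, 0, 0, -0.22, -0.4], [0, 0, 0, 0, 0, -0.22, -0.4], [0, 0, 0, 0, 0, -0.2, -0.4], [0, 0, 0, 0, 0, -0.08, -0.4], [0, 0, 0, 0, 0, -0.035, -0.4], [0, 0, 0, 0, 0, 0, -0.4], [0, 0, 0, 0, 0, 0, 0.3], [0, 0, 0, 0, 0, 0, 0.3], [0, 0, 0, 0, 0, 0, 0.3], [0, 0, 0, 0, 0, 0, 0.3]]
  grip_force: 25

```text
time_s: 3.95
ee_pos: [437.6, 120.4, 6.0]
ee_rot: [179.9, -0.0, 93.9]
force: [-1.8, -1.1, 6.6]
gripper_width: 45.3
gripper_force: 25.0
```

Call:
send_rows:
  targets:
    - [[0, 0, 0, 0, 0, 0, 0.3], [0, 0, 0, 0, 0, 0, 0.3]]

```text
time_s: 4.15
ee_pos: [437.6, 120.4, 6.0]
ee_rot: [179.9, -0.0, 93.9]
force: [-1.9, -0.9, 6.9]
gripper_width: 45.4
gripper_force: 25.0
```

Call:
send_rows:
  targets:
    - [[0, 0, 0, 0, 0, 0.05, 0.3], [0, 0, 0, 0, 0, 0.15, 0.3], [0, 0, 0, 0, 0, 0.23, 0.3], [0, 0, 0, 0, 0, 0.23, 0.3], [0, 0, 0, 0.07, -0.15, 0.15, 0.3], [0, 0, 0, 0.07, -0.18, 0.1, 0.3], [0, 0, 0, 0.07, -0.18, 0.1, 0.3], [0, 0, 0, 0.07, -0.18, 0.1, 0.3], [0, 0, 0, 0.07, -0.18, 0.1, 0.3], [0, 0, 0, 0.07, -0.18, 0.05, 0.3], [0, 0, 0, 0.07, -0.18, 0.05, 0.3], [0, 0, 0, 0.07, -0.18, 0, 0.3]]

```text
time_s: 5.35
ee_pos: [550.2, -163.3, 269.1]
ee_rot: [179.8, 0.1, 93.9]
force: [1.9, 0.4, -2.4]
gripper_width: 45.0
gripper_force: 25.0
```

Call:
send_rows:
  targets:
    - [[0, 0, 0, 0, -0.09, 0, 0.3], [0, 0, 0, 0, 0, 0, 0.3], [0, 0, 0, 0, 0, 0, 0.3]]

```text
time_s: 5.65
ee_pos: [548.6, -179.0, 266.7]
ee_rot: [-179.9, -0.1, 93.9]
force: [-1.3, 0.1, -2.7]
gripper_width: 45.0
gripper_force: 25.0
```

```bash
python3 - <<'E'
from m import *
p,d,c=grab("wrist");save(p,"pics/w2.png");s=env.state();print(s["ee_pos"],s["ee_rot"],s["gripper_width"],s["force"],s["time_s"])
P=cloud(d,c);P[d==0]=1e4;np.save("P2.npy",P)
print("top",ring(P,(551,-138),101,110,30),"shaft",ring(P,(551,-138),55,96,30),"shoulder",ring(P,(551,-138),44,56,32))
E
```

```text
[ 548.68642856 -178.55808451  266.90338438] [-1.79966656e+02 -7.02427757e-02  9.39161044e+01] 45.29434336587181 [ 0.29066972 -0.34749517 -3.25380557] 5.7
top (345, array([ 550.6, -137.9]), 11.8, array([ 550.5, -137.6,  104. ])) shaft (132, array([ 550.3, -137.4]), 16.0, array([ 549. , -132.4,   93.3])) shoulder (294, array([ 550.5, -138.1]), 21.3, array([ 548.1, -128.7,   49. ]))
```

View pics/w2.png

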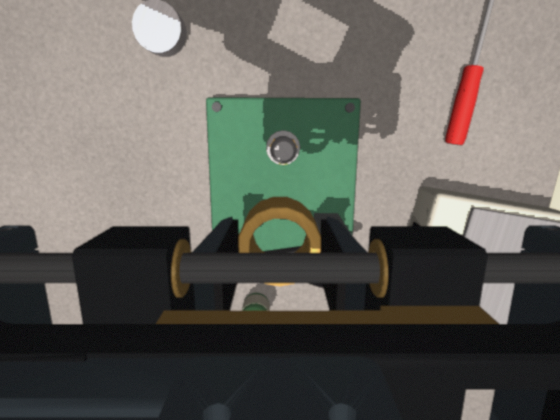

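Wrist view: the shaft is at px (283,148), measured (550.5,-138). The collar is held between the fingers at px (280,240). Next I'll measure the collar's centre and tilt in hand.

```bash
python3 - <<'E'
from m import *
P=np.load("P2.npy");p=cv2.cvtColor(cv2.imread("pics/w2.png"),cv2.COLOR_BGR2HSV)
m=(p[...,0]>10)&(p[...,0]<35)&(p[...,1]>100);m[:190]=0;m[300:]=0;m[:,:225]=0;m[:,335:]=0
q=P[m];q=q[(q[:,2]<320)&(q[:,2]>230)];print(len(q),q.min(0),q.max(0),np.percentile(q,[2,50,98],axis=0).round(1))
h,e=np.histogram(q[:,2],bins=20);print(h,e.round(1))
t=q[q[:,2]>np.percentile(q[:,2],98)-3]
A=np.c_[t[:,:2],np.ones(len(t))];s=np.linalg.lstsq(A,t[:,2],rcond=None)[0];print("tilt",s[:2])
# circle fits: outer = farthest
x,y=t[:,0],t[:,1];print(len(t),t.min(0),t.max(0))
from scipy.optimize import least_squares
f=least_squares(lambda v:np.maximum(abs(np.hypot(x-v[0],y-v[1])-20.5)-3.5,0),[548,-178],loss='soft_l1');print(f.x,f.cost)
g=cv2.cvtColor(cv2.imread("pics/w2.png")[170:310,200:360],cv2.COLOR_BGR2RGB);save(cv2.resize(g,None,fx=4,fy=4,interpolation=2),"pics/w2c.png")
E
```

```text
2301 [ 525.59391148 -201.84097746  261.0527685 ] [ 571.80193215 -154.61913619  297.36857664] [[ 526.5 -190.1  264.9]
 [ 547.7 -163.4  288.9]
 [ 570.8 -155.1  291.2]]
[   7   31   53   62   58   62   57   57   57   59   63   61   59   66
  151 1114  254   18    4    8] [261.1 262.9 264.7 266.5 268.3 270.1 271.9 273.8 275.6 277.4 279.2 281.
 282.8 284.7 286.5 288.3 290.1 291.9 293.7 295.6 297.4]
tilt [-0.00638801 -0.00795475]
1411 [ 525.59391148 -201.84097746  288.21018188] [ 571.80193215 -155.04853767  297.36857664]
[ 548.87860142 -178.42992808] 0.11346854744439905
```

View pics/w2c.png

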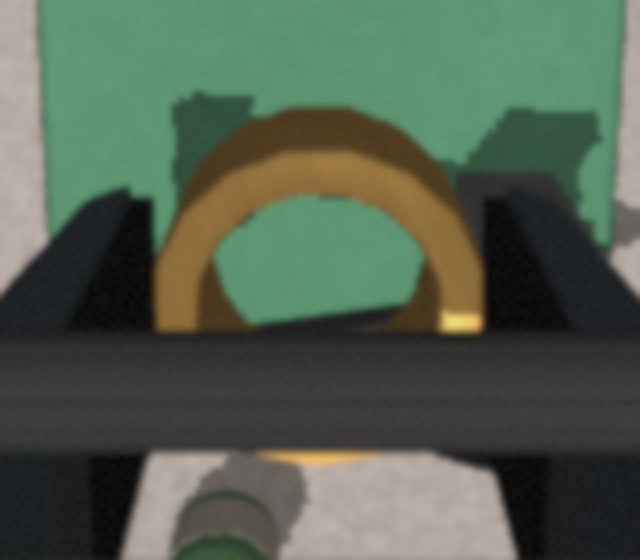

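Collar is upright and centred: offset from TCP about (0.2,0.2). I'll move over the shaft to a TCP z of about 120, then go down gently.

Call:
send_rows:
  targets:
    - [[0, 0, 0, 0.008, 0.1, 0, 0.3], [0, 0, 0, 0, 0.1, 0, 0.3], [0, 0, 0, 0, 0, -0.2, 0.3], [0, 0, 0, 0, 0, -0.2, 0.3], [0, 0, 0, 0, 0, -0.2, 0.3], [0, 0, 0, 0, 0, -0.12, 0.3], [0, 0, 0, 0, 0, 0, 0.3], [0, 0, 0, 0, 0, 0, 0.3]]

```text
time_s: 6.5
ee_pos: [551.3, -138.7, 123.9]
ee_rot: [179.9, 0.0, 94.0]
force: [1.1, 0.4, -2.1]
gripper_width: 45.4
gripper_force: 25.0
```

```bash
python3 - <<'E'
from m import *
s=env.state();print(s["ee_pos"],s["force"])
p,d,c=grab("scene");P=cloud(d,c)
for n in("scene","top"):
    p,d,c=grab(n);P=cloud(d,c);P[d==0]=1e4
    if n=="scene":save(cv2.resize(p[140:280,190:320],None,fx=4,fy=4,interpolation=2),"pics/s2.png")
    q=ring(P,(551,-138),112,150,30);print(n,q,ring(P,(551,-138),60,110,30))
E
```

```text
[ 551.27078333 -138.7344711   123.89841032] [ 1.11057628  0.38524606 -2.05320694]
scene (249, array([ 549.2, -134.3]), 26.9, array([ 552.3, -126.5,  137.2])) (175, array([ 548.6, -135.4]), 16.4, array([ 556.6, -127.3,   85.8]))
top (0, array([0., 0.]), 0.0, array([nan, nan, nan])) (0, array([0., 0.]), 0.0, array([nan, nan, nan]))
  return _methods._mean(a, axis=axis, dtype=dtype,
  ret = um.true_divide(
```

View pics/s2.png

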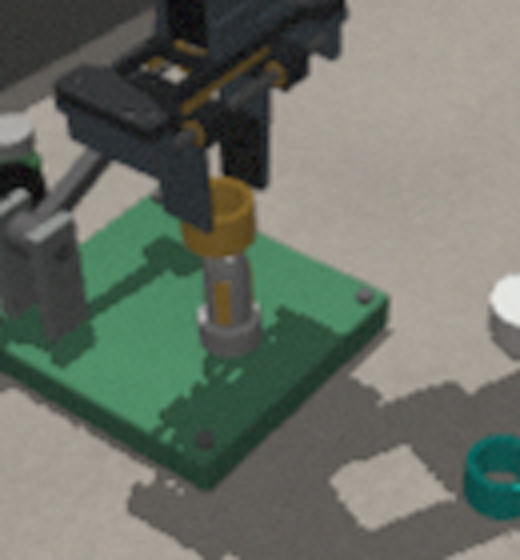

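The collar looks slightly left of the shaft axis in this view. I'll check that by projection and silhouette.

```bash
python3 - <<'E'
from m import *
p,d,c=grab("scene");K,R,t=c;P=cloud(d,c)
pr=lambda X:(lambda v:(v[:2]/v[2]).round(2))(K@(R.T@(np.array(X,float)-t)))
A=np.array([550.5,-138])
for z in(50,90,104,118,148): print(z,pr([*A,z]),"per mm x,y",pr([A[0]+10,A[1],z])-pr([*A,z]),pr([A[0],A[1]+10,z])-pr([*A,z]))
h=cv2.cvtColor(p,cv2.COLOR_RGB2HSV)
b=(h[...,0]>10)&(h[...,0]<30)&(h[...,1]>110)&(P[...,2]>110)
for v in range(182,206,2):
    u=np.where(b[v,230:265])[0]+230
    print(v,u.min() if len(u) else 0,u.max() if len(u) else 0,end="; ")
print()
# gray shaft/shoulder rows: height-based
for v in range(200,232,2):
    u=np.where((P[v,230:265,2]>36)&(P[v,230:265,2]<112))[0]+230
    print(v,u.min() if len(u) else 0,u.max() if len(u) else 0,end="; ")
E
```

```text
50 [246.32 218.32] per mm x,y [-2.6   1.95] [2.73 1.63]
90 [245.47 206.98] per mm x,y [-2.67  1.92] [2.8  1.61]
104 [245.16 202.86] per mm x,y [-2.69  1.93] [2.83 1.61]
118 [244.85 198.67] per mm x,y [-2.72  1.92] [2.85 1.61]
148 [244.16 189.43] per mm x,y [-2.78  1.9 ] [2.91 1.59]
182 0 0; 184 245 249; 186 242 251; 188 242 252; 190 243 252; 192 243 252; 194 243 252; 196 236 252; 198 236 252; 200 236 251; 202 238 249; 204 0 0; 
200 0 0; 202 0 0; 204 242 251; 206 241 252; 208 241 252; 210 241 252; 212 241 253; 214 242 253; 216 241 254; 218 240 255; 220 240 255; 222 240 255; 224 241 254; 226 244 252; 228 0 0; 230 0 0;
```

Cross-checking the cameras against the known grip pose puts the axis at about (551,-137.3). Cone tolerance is ±6 mm, so I'll nudge and go down in stages, watching the lateral force.

Call:
send_rows:
  targets:
    - [[0, 0, 0, -0.002, 0.006, 0, 0.3], [0, 0, 0, 0, 0, -0.04, 0.3], [0, 0, 0, 0, 0, -0.04, 0.3], [0, 0, 0, 0, 0, -0.02, 0.3], [0, 0, 0, 0, 0, 0, 0.3], [0, 0, 0, 0, 0, 0, 0.3]]
  grip_force: 20

```text
time_s: 7.3
ee_pos: [550.5, -138.5, 102.7]
ee_rot: [-180.0, -0.0, 93.9]
force: [0.6, -0.3, -2.7]
gripper_width: 45.9
gripper_force: 20.0
```

Call:
send_rows:
  targets:
    - [[0, 0, 0, 0, 0, -0.015, 0.3], [0, 0, 0, 0, 0, -0.015, 0.3], [0, 0, 0, 0, 0, 0, 0.3], [0, 0, 0, 0, 0, 0, 0.3]]

```text
time_s: 7.7
ee_pos: [550.5, -138.4, 96.9]
ee_rot: [-180.0, -0.0, 93.9]
force: [0.5, 0.2, -1.9]
gripper_width: 45.5
gripper_force: 20.0
```

Call:
send_rows:
  targets:
    - [[0, 0, 0, 0, 0, -0.025, 0.3], [0, 0, 0, 0, 0, -0.025, 0.3], [0, 0, 0, 0, 0, 0, 0.3]]

```text
time_s: 8.0
ee_pos: [549.7, -138.3, 86.0]
ee_rot: [-179.9, -0.0, 93.9]
force: [-0.8, -0.1, -2.5]
gripper_width: 45.7
gripper_force: 20.0
```

Call:
send_rows:
  targets:
    - [[0, 0, 0, 0, 0, -0.03, 0.3], [0, 0, 0, 0, 0, -0.03, 0.3], [0, 0, 0, 0, 0, -0.03, 0.3], [0, 0, 0, 0, 0, 0, 0.3], [0, 0, 0, 0, 0, 0, 0.3]]

```text
time_s: 8.5
ee_pos: [550.4, -138.4, 68.7]
ee_rot: [-180.0, -0.0, 93.9]
force: [-0.6, -0.5, -3.0]
gripper_width: 45.9
gripper_force: 20.0
```

Call:
send_rows:
  targets:
    - [[0, 0, 0, 0, 0, -0.025, 0.3], [0, 0, 0, 0, 0, -0.02, 0.3], [0, 0, 0, 0, 0, -0.01, 0.3], [0, 0, 0, 0, 0, 0, 0.3], [0, 0, 0, 0, 0, 0, 0.3]]

```text
time_s: 9.0
ee_pos: [550.6, -138.5, 58.0]
ee_rot: [180.0, 0.0, 93.9]
force: [0.0, 0.1, -2.2]
gripper_width: 45.3
gripper_force: 20.0
```

Call:
send_rows:
  targets:
    - [[0, 0, 0, 0, 0, -0.007, 0.3], [0, 0, 0, 0, 0, -0.007, 0.3], [0, 0, 0, 0, 0, 0, 0.3], [0, 0, 0, 0, 0, 0, 0.3]]

```text
time_s: 9.4
ee_pos: [550.9, -138.6, 56.0]
ee_rot: [179.9, 0.0, 93.9]
force: [-1.0, -0.1, 5.8]
gripper_width: 45.8
gripper_force: 20.0
```

The collar met the shoulder: 8 N rise at TCP z=56, no side load. I'll release, dwell and retreat.

Call:
send_rows:
  targets:
    - [[0, 0, 0, 0, 0, 0, -0.4], [0, 0, 0, 0, 0, 0, -0.4], [0, 0, 0, 0, 0, 0, -0.4], [0, 0, 0, 0, 0, 0, -0.4], [0, 0, 0, 0, 0, 0, -0.4], [0, 0, 0, 0, 0, 0.1, -0.4], [0, 0, 0, 0, 0, 0.2, -0.4], [0, 0, 0, 0, 0, 0.22, -0.4], [0, 0, 0, 0, 0, 0.22, -0.4], [0, 0, 0, 0, 0, 0.22, -0.4], [0, 0, 0, 0, 0, 0, -0.4]]

```text
time_s: 10.5
ee_pos: [553.9, -139.3, 254.1]
ee_rot: [179.3, 0.3, 93.9]
force: [0.6, -0.9, -0.2]
gripper_width: 63.6
gripper_force: 0.0
```

```bash
python3 - <<'E'
from m import *
p,d,c=grab("scene");P=cloud(d,c);P[d==0]=1e4
save(cv2.resize(p[140:260,190:320],None,fx=4,fy=4,interpolation=2),"pics/s3.png")
print("collar",ring(P,(551,-138),76,84,30))
hsv=cv2.cvtColor(p,cv2.COLOR_RGB2HSV)
r=((hsv[...,0]<6)|(hsv[...,0]>174))&(hsv[...,1]>150)&(P[...,2]>100)&(P[...,2]<200)
q=P[r];print("bar",len(q),q.mean(0).round(1),q[:,2].max(),cv2.minAreaRect(q[:,:2].astype(np.float32)))
print(optics.place_of("scene","bar_mid")[:1],env.state()["ee_pos"],env.state()["qpos"])
E
```

```text
collar (96, array([ 549.8, -136.9]), 23.9, array([ 558.9, -126. ,   79.8]))
bar 134 [ 500.5 -249.5  153.9] 165.03053055493876 ((500.29443359375, -255.38902282714844), (21.857973098754883, 47.664878845214844), 14.63683795928955)
[{'at': [229.6, 165.2], 'conf': 0.58}] [ 550.83455559 -138.53752354  248.03097139] [-1.52789372e+01  1.59225001e+01  8.49923143e+01  2.32433314e-03
  7.89514534e+01 -1.91701960e+01]
```

View pics/s3.png

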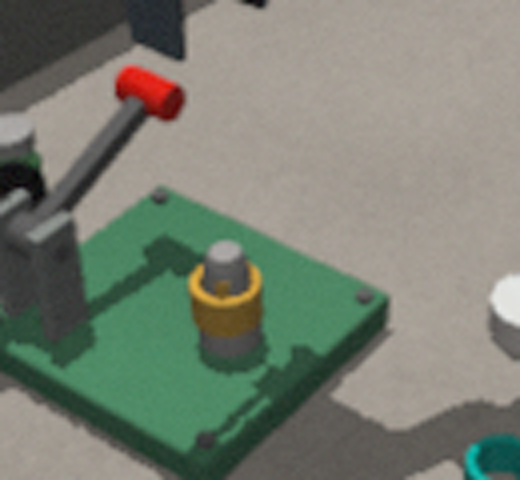

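The collar sits on the shoulder (crop px (226,305), top at z=80) and the lever is up. Next: close the fingers, turn to yaw 4° and go over the bar.

Call:
send_rows:
  targets:
    - [[0, 0, -0.0909, -0.024, -0.0535, 0, 1], [0, 0, -0.0909, -0.024, -0.0535, 0, 1], [0, 0, -0.0909, -0.024, -0.0535, 0, 1], [0, 0, -0.0909, -0.024, -0.0535, 0, 1], [0, 0, -0.0909, -0.024, -0.0535, 0, 1], [0, 0, -0.0909, -0.024, -0.0535, 0, 1], [0, 0, -0.0909, -0.024, -0.0535, 0, 1], [0, 0, -0.0909, -0.024, -0.0535, 0, 1], [0, 0, -0.0909, -0.024, -0.0535, 0, 1], [0, 0, -0.0909, -0.024, -0.0535, 0, 1], [0, 0, -0.0909, -0.024, -0.0535, 0, 1], [0, 0, 0, 0, 0, 0, 1]]

```text
time_s: 11.8
ee_pos: [496.4, -256.7, 245.0]
ee_rot: [-179.9, 0.2, 3.8]
force: [-0.5, -0.4, 0.4]
gripper_width: 0.3
gripper_force: 0.0
```

```bash
python3 - <<'E'
from m import *
p,d,c=grab("wrist");save(p,"pics/w4.png");s=env.state();print(s["ee_pos"],s["ee_rot"],s["gripper_width"],s["force"],s["time_s"])
P=cloud(d,c);P[d==0]=1e4;h=cv2.cvtColor(p,cv2.COLOR_RGB2HSV)
r=((h[...,0]<6)|(h[...,0]>174))&(h[...,1]>150)&(P[...,2]>120)&(P[...,2]<200)
q=P[r];print("bar",len(q));print(cv2.minAreaRect(q[:,:2].astype(np.float32)),q[:,2].max(),q.min(0),q.max(0))
E
```

```text
[ 496.83897203 -255.99764964  245.30599532] [-1.79880006e+02  1.65422505e-01  3.99782750e+00] 0.6397111805877901 [ 0.30807383  0.41041487 -0.26122902] 11.85
bar 1298
((497.5372009277344, -256.25177001953125), (24.441944122314453, 42.30064392089844), 3.6334633827209473) 161.78714714781245 [ 484.41259309 -277.90209322  147.8337051 ] [ 510.75642971 -234.95461411  161.78714715]
```

View pics/w4.png

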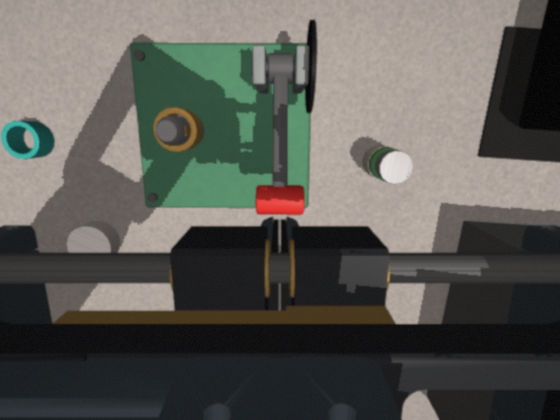

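Wrist view: the bar is at px (280,200), centre (497.5,-256.3), directly under the TCP. The collar is home at (176,130). I'll descend to just above the bar first.

Call:
send_rows:
  targets:
    - [[0, 0, 0, 0.003, 0, -0.15, 1], [0, 0, 0, 0, 0, -0.15, 1], [0, 0, 0, 0, 0, -0.09, 1], [0, 0, 0, 0, 0, 0, 1], [0, 0, 0, 0, 0, 0, 1]]
  grip_force: 20

```text
time_s: 12.35
ee_pos: [498.5, -255.7, 169.0]
ee_rot: [-180.0, 0.0, 4.0]
force: [0.0, -0.4, 0.7]
gripper_width: 0.5
gripper_force: 0.0
```

```bash
python3 -c "
from workcell import optics;print(optics.camera_info('wrist')['mount'])"
```

```text
[[ 8.87035374e-04 -9.72238253e-01 -2.33991435e-01  6.55806204e+01]
 [ 9.99999062e-01  6.18122241e-04  1.22257660e-03 -8.07787091e-01]
 [-1.04400043e-03 -2.33992300e-01  9.72237889e-01 -1.91753303e+02]
 [ 0.00000000e+00  0.00000000e+00  0.00000000e+00  1.00000000e+00]]
```

Call:
send_rows:
  targets:
    - [[0, 0, 0, 0, 0, -0.035, 1], [0, 0, 0, -0.009, 0, -0.03, 1], [0, 0, 0, -0.009, 0, -0.03, 1], [0, 0, 0, -0.007, 0, -0.03, 1], [0, 0, 0, -0.007, 0, -0.03, 1], [0, 0, 0, -0.004, 0, -0.03, 1], [0, 0, 0, -0.004, 0, -0.03, 1], [0, 0, 0, -0.0015, 0, -0.03, 1], [0, 0, 0, -0.0015, 0, -0.03, 1], [0, 0, 0, 0.0015, 0, -0.03, 1], [0, 0, 0, 0.0015, 0, -0.03, 1]]

```text
time_s: 13.45
ee_pos: [489.0, -256.3, 102.1]
ee_rot: [180.0, 0.1, 3.9]
force: [-6.4, 0.3, 8.1]
gripper_width: 0.9
gripper_force: 4.1
```

Call:
send_rows:
  targets:
    - [[0, 0, 0, 0.004, 0, -0.03, 1], [0, 0, 0, 0.004, 0, -0.03, 1], [0, 0, 0, 0.007, 0, -0.03, 1], [0, 0, 0, 0.007, 0, -0.03, 1], [0, 0, 0, 0.009, 0, -0.03, 1], [0, 0, 0, 0.009, 0, -0.03, 1], [0, 0, 0, 0.004, 0, -0.011, 1], [0, 0, 0, 0, 0, 0, 1], [0, 0, 0, 0, 0, 0, 1], [0, 0, 0, 0, 0, 0, 1], [0, 0, 0, 0, 0, 0, 1], [0, 0, 0, 0, 0, 0, 1]]

```text
time_s: 14.65
ee_pos: [497.8, -256.0, 63.8]
ee_rot: [-180.0, 0.2, 3.9]
force: [-5.3, -0.4, 6.7]
gripper_width: 0.6
gripper_force: 3.5
```

```bash
python3 - <<'E'
from m import *
p,d,c=grab("scene");P=cloud(d,c);P[d==0]=1e4
save(cv2.resize(p[140:260,190:320],None,fx=4,fy=4,interpolation=2),"pics/s4.png")
print("collar",ring(P,(551,-138),76,84,30));s=env.state();print(s["ee_pos"],s["force"],s["gripper_force"])
E
```

```text
collar (93, array([ 548.9, -136.8]), 24.1, array([ 559.3, -126.5,   79.9]))
[ 497.82362281 -255.98156679   63.75277293] [-6.36191477 -0.48018977  7.56327769] 3.5479605895335453
```

View pics/s4.png

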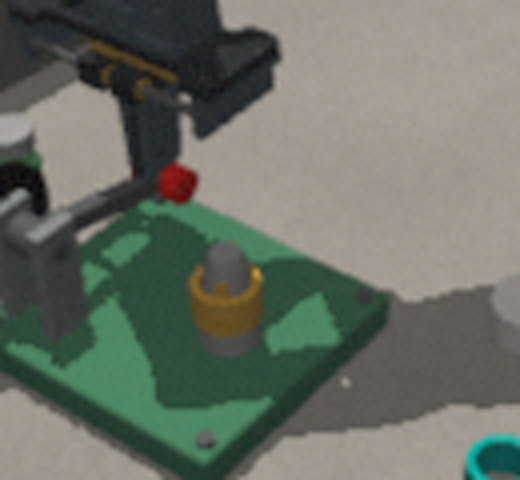

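The bar end is at crop px (178,183). I'll check the lever angle by projection.

```bash
python3 - <<'E'
from m import *
p,d,c=grab("scene");K,R,t=c;P=cloud(d,c)
pr=lambda X:(lambda v:(v[:2]/v[2]))(K@(R.T@(np.array(X,float)-t)))
a0=np.radians(3.7);E=lambda x,y,z:[550.8+x*np.cos(a0)-y*np.sin(a0),-138.3+x*np.sin(a0)+y*np.cos(a0),z]
for a in(0,.3,.5,.6,.7,.75,.8):
    th=.37-a;X=(60-130*np.cos(th),100+130*np.sin(th))
    print(a,((pr(E(X[0],-93,X[1]))+[1.3,0]-[190,140])*4).round(),np.round(E(X[0],-93,X[1])))
h=cv2.cvtColor(p,cv2.COLOR_RGB2HSV)
r=((h[...,0]<6)|(h[...,0]>174))&(h[...,1]>150);r[:165]=0;r[210:]=0;r[:,:215]=0;r[:,250:]=0
v,u=np.where(r);print(((u.mean()-190)*4,(v.mean()-140)*4),len(u));q=P[r];print(np.percentile(q,[5,50,95],axis=0).round(1))
print(optics.place_of("scene","bar_mid")[:2])
E
```

```text
0 [174. 104.] [ 496. -235.  147.]
0.3 [187. 143.] [ 487. -236.  109.]
0.5 [189. 173.] [ 488. -236.   83.]
0.6 [188. 189.] [ 490. -235.   70.]
0.7 [186. 206.] [ 494. -235.   58.]
0.75 [184. 214.] [ 496. -235.   52.]
0.8 [183. 222.] [ 499. -235.   46.]
(np.float64(174.32835820895525), np.float64(181.73134328358208)) 67
[[ 483.2 -249.2   67.1]
 [ 495.  -238.    77.5]
 [ 500.9 -233.1   85.9]]
[{'at': [232.2, 187.8], 'conf': 0.64}]
```

The bar centre is at z≈76 (lever about 0.58) although the TCP is at 64, so the fingertip isn't on the bar's crown. I'll look closely.

```bash
python3 - <<'E'
from m import *
w,d,c=grab("wrist");s,ds,cs=grab("scene")
o=np.zeros((600,800,3),np.uint8)
o[:300,:400]=cv2.resize(w,(400,300));
o[:600,400:800]=cv2.resize(s[150:216,205:249],(400,600),interpolation=2)
o[300:600,:400]=cv2.resize(w[140:290,180:380],(400,300),interpolation=2)
save(o,"pics/c5.png")
K,R,t=cs;pr=lambda X:(lambda v:(v[:2]/v[2]))(K@(R.T@(np.array(X,float)-t)))
e=env.state()["ee_pos"];print(400+(pr(e)-[205,150])*9.09)
P=cloud(d,c);P[d==0]=1e4;h=cv2.cvtColor(w,cv2.COLOR_RGB2HSV)
r=((h[...,0]<6)|(h[...,0]>174))&(h[...,1]>150)&(P[...,2]>30)&(P[...,2]<150)
q=P[r];q=q[(abs(q[:,0]-498)<40)&(abs(q[:,1]+256)<40)];print(len(q))
if len(q):print(np.percentile(q,[1,50,99],axis=0).round(1))
E
```

```text
[617.12633725 741.23129854]
34
[[ 494.6 -256.1   81.3]
 [ 498.6 -255.3   83.4]
 [ 514.3 -253.7  131.2]]
```

View pics/c5.png

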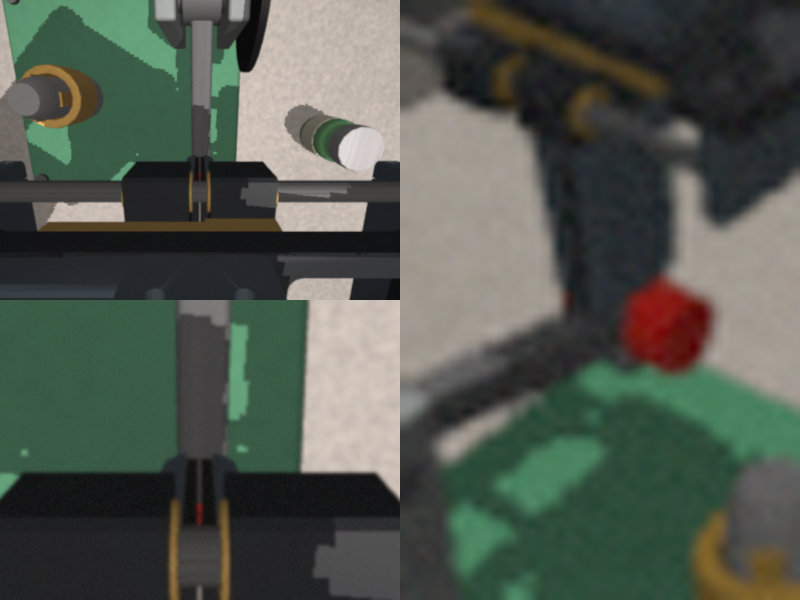

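Two cameras say the lever is at about 0.6, while the TCP height would suggest 0.76. I'll resolve it by pressing a little further while watching force and the bar.

Call:
send_rows:
  targets:
    - [[0, 0, 0, 0.003, 0, -0.01, 1], [0, 0, 0, 0.003, 0, -0.01, 1], [0, 0, 0, 0, 0, 0, 1], [0, 0, 0, 0, 0, 0, 1]]

```text
time_s: 15.3
ee_pos: [498.9, -256.0, 59.6]
ee_rot: [-180.0, 0.2, 3.9]
force: [-6.5, -0.3, 7.0]
gripper_width: 0.3
gripper_force: 4.1
```

```bash
cat > bar.py <<'E'
from m import *
p,d,c=grab("scene");P=cloud(d,c)
h=cv2.cvtColor(p,cv2.COLOR_RGB2HSV)
r=((h[...,0]<6)|(h[...,0]>174))&(h[...,1]>150);r[:150]=0;r[215:]=0;r[:,:215]=0;r[:,250:]=0
v,u=np.where(r);print(((u.mean()-190)*4,(v.mean()-140)*4),v.min(),v.max(),u.min(),u.max(),len(u));q=P[r];print(np.percentile(q,[5,50,95],axis=0).round(1))
s=env.state();print(s["ee_pos"],s["force"],s["torque"],s["gripper_width"])
# lever arm profile: gray points above base along the lever
w,dw,cw=grab("wrist");W=cloud(dw,cw);W[dw==0]=1e4
a=np.radians(3.7);D=W-[550.8,-138.3,0];x=D[...,0]*np.cos(a)+D[...,1]*np.sin(a);y=-D[...,0]*np.sin(a)+D[...,1]*np.cos(a)
for X in range(-45,50,10):
    m=(abs(x-X)<3)&(abs(y+115)<5)&(W[...,2]>38)&(W[...,2]<140);print(X,m.sum(),np.median(W[m][:,2]).round(1) if m.any() else None,end=" | ")
E
python3 bar.py
```

```text
(np.float64(174.8656716417911), np.float64(186.8656716417911)) 182 191 230 238 67
[[ 483.4 -248.8   61.5]
 [ 493.9 -237.3   73.9]
 [ 501.8 -233.    81.2]]
[ 498.92357432 -255.98596915   59.65926117] [-6.49459297 -0.74023252  6.35230364] [-0.0666097   1.14189089  0.02074421] 0.31362466761513697
-45 492 108.1 | -35 192 82.8 | -25 204 85.5 | -15 218 88.1 | -5 241 90.6 | 5 271 93.2 | 15 294 95.9 | 25 323 98.5 | 35 354 101.0 | 45 457 104.0 |
```

The arm slope gives a lever angle of about 0.625, so vision is right, and it moves 1:1 with the press with no end stop. The contact is about 20 mm above the TCP. I'll continue about 14 mm.

Call:
send_rows:
  targets:
    - [[0, 0, 0, 0.003, 0, -0.015, 1], [0, 0, 0, 0.003, 0, -0.015, 1], [0, 0, 0, 0.004, 0, -0.015, 1], [0, 0, 0, 0.004, 0, -0.015, 1], [0, 0, 0, 0.004, 0, -0.01, 1], [0, 0, 0, 0, 0, 0, 1], [0, 0, 0, 0, 0, 0, 1], [0, 0, 0, 0, 0, 0, 1]]

```text
time_s: 16.2
ee_pos: [502.4, -255.8, 45.7]
ee_rot: [-179.9, 0.2, 3.9]
force: [-6.3, 0.4, 8.0]
gripper_width: 0.2
gripper_force: 4.8
```

```bash
python3 bar.py
```

```text
(np.float64(170.70422535211264), np.float64(208.90140845070425)) 187 197 229 237 71
[[ 489.1 -250.    44.5]
 [ 500.9 -237.7   57.5]
 [ 507.6 -232.3   64.9]]
[ 502.39815031 -255.75317175   45.71118186] [-7.36501057 -0.47971521  7.499699  ] [ 0.05447926  1.18935286 -0.01084192] 0.5981563858236134
-45 37 126.8 | -35 209 69.0 | -25 192 73.0 | -15 219 77.1 | -5 247 81.1 | 5 273 85.4 | 15 330 89.6 | 25 366 93.7 | 35 428 97.7 | 45 599 102.8 |
```

```bash
python3 - <<'E'
from m import *
p,d,c=grab("scene");P=cloud(d,c);P[d==0]=1e4;k=ring(P,(551,-138),76,84,30);s=env.state();print(k,s["force"],s["time_s"],s["ee_pos"])
if k[0]>60 and s["force"][2]>4: print(env.job_done())
E
```

```text
(94, array([ 550. , -136.6]), 24.6, array([ 559.5, -125.7,   79.6])) [-6.65355442  0.29710059  7.05354416] 16.35 [ 502.40809106 -255.74968485   45.73881313]
the job is handed in; nothing more can be done
None
```

I handed the job in at 16.4 s; no verdict came back. The brass collar is home on the shoulder and released, and the fingers hold the lever at about 0.76 rad (past the third click) with about 7 N; I didn't re-measure the black collar and jars.

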